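# Push a row of printing blocks home in the jig and bolt it in

### The job

Push the row of four printing blocks along its channel, all together as one train from the rear block, until the first block is against the steel end stop and no gaps are left; then push the bolt's tab fully in so that the bolt locks the row from behind. Only push with the fingers: do not lift any block or pull the row apart on the way, leave everything else on the table where it is, and finish clear of it all.

Things in the scene. Friction and masses are not known exactly. Their poses are not given: they have to be found in the camera images.
- jig: The jig, fixed to the table: plywood board, 12 mm thick, from x -115 to +55 and y -215 to +215 mm, carrying a straight channel for printing blocks. Origin on its underside (table level), on the channel's middle line; z up, y along the channel towards the end stop, x across it, away from the robot. Channel 63.5 mm wide between two aluminium rails 8 mm thick that stand 12 mm above the board.
- stop (a point): Middle of the end stop's inner face, 14 mm above the board: a steel bar 80 mm wide, 12 mm thick, 28 mm high across the channel's +y end, the face at y = +200 mm of the jig. The rails run from y = -200 to +200 mm; the channel is open at the -y end. Axes as the jig's.
- bolt (a joint): Steel bolt, sliding along the jig's +x over the rail nearest the robot, through a saddle whose top is 39.5 mm above the table. 0 to 0.004 m at the start (drawn back), 0.030 m fully in (hard limit). It fills y = 23.5 to 35.5 mm of the jig, 25.5 to 33.5 mm above the table; fully in, it stands 27 mm into the channel, 4.5 mm behind a row that is home. Friction about 1.5 N; it stays where left.
- tab (a point): Middle of the outer face of the bolt's finger tab, an upright steel plate 40 mm wide (along the jig's y), 36 mm high (13.5 to 49.5 mm above the table), 6 mm thick. The face looks to the jig's -x; pushing it along the jig's +x drives the bolt in. Axes as the jig's. At bolt 0 it lies at x = -83, y = 29.5 mm of the jig.
- row_front (a point): Middle of the front face of the row's first block, half-way up (11.5 mm above the board); at the start 70 to 150 mm short of the stop. The row: four loose printing blocks, wood with a grey relief-cut face on top, touching one another (gaps under 1 mm), 60 mm wide, 23 mm high, from front to rear 36, 48, 30 and 46 mm long, 160 mm in all; 25 to 95 g each. Axes as the jig's.
- row_rear (a point): Middle of the rear face of the row's last (fourth) block, half-way up, facing the open end of the channel. Axes as the jig's. With the row fully home it lies at y = +40 mm of the jig.
- mid1 (a point): Centre of block 1 of the row, counted from the end-stop side (36 mm long along the channel, 60 mm wide, 23 mm high).
- mid2 (a point): Centre of block 2 of the row, counted from the end-stop side (48 mm long along the channel, 60 mm wide, 23 mm high).
- mid3 (a point): Centre of block 3 of the row, counted from the end-stop side (30 mm long along the channel, 60 mm wide, 23 mm high).
- mid4 (a point): Centre of block 4 of the row, counted from the end-stop side (46 mm long along the channel, 60 mm wide, 23 mm high).
- spare_c (a point): Bystander, to be left alone: a loose spare printing block 40 x 40 x 23 mm lying on the jig's board on the robot's side of the channel, not part of the row.
- inkjar_c (a point): Bystander, to be left alone: an ink jar 56 mm wide and 65 mm high, standing beyond the far rail.
- brayer_c (a point): Bystander, to be left alone: an ink roller lying beyond the far rail, roller 80 mm long and 32 mm thick, 135 mm long in all; this point is in the middle of its roller's length, 12 mm up.
- knife_c (a point): Bystander, to be left alone: a palette knife lying on the table between jig and robot, about 200 mm long.
- plate_r_c (a point): Bystander, to be left alone: an eight-sided white plate 136 mm across and 10 mm high, to the right of the jig.
- plate_l_c (a point): Bystander, to be left alone: an eight-sided white plate 136 mm across and 10 mm high, to the left of the jig.
- mug_c (a point): Bystander, to be left alone: a white mug 76 mm wide and 85 mm high at the far left.
- block1: Block 1 of the row; origin at the centre of its underside, axes as the jig's.
- block2: Block 2 of the row; origin at the centre of its underside, axes as the jig's.
- block3: Block 3 of the row; origin at the centre of its underside, axes as the jig's.
- block4: Block 4 of the row; origin at the centre of its underside, axes as the jig's.

How it is judged:
By the outcome, as a careful person would: the job done as asked, in the order asked, and still so for the second after the job is handed in, with the robot touching nothing.
It also fails if it takes over 42 s, if anything falls off the work surface, if the arm or the gripper's body presses on something with over 40 N, if the wrist force passes 120 N, or if a joint passes its speed limit or range.

### The arm

A 6-joint arm with a two-finger parallel gripper is mounted at the origin on the work surface. World frame = base frame: x ahead of the robot, y to its left, z up, the work surface at z = 0. Lengths are in m, angles in rad, forces in N, time in s.
With the tool pointing down it reaches from about 0.325 to 0.925 m from the base axis. Payload 3.1 kg.
Tool frame: the origin (TCP) lies between the finger pads; the fingertips stand 19 mm ahead of it and the grasp point (between the pads) is the TCP; y points along the fingers, z is the direction in which the jaws open and shut, and the axes are right-handed (so a half turn about y gives the same grasp; the last joint's range is limited). The gripper opens to 85 mm and grips with 20 to 120 N. Pads are 22 mm wide; open, the fingers measure 114 mm over their backs; the gripper's body (76 mm by 85 mm) begins 54 mm behind the grasp point. The pads swing forward as they close: fully open they stand 13 mm farther back than shut.
Start: joints at [-1.448, 0.217, 1.613, -0, 1.311, -0.112], TCP at [0.145, -0.608, 0.25] pointing down, gripper open.
Joint ranges: [-2.75, 2.75], [-0.78, 2.1], [0.31, 2.55], [-1.13, 4.27], [0.13, 2.63], [-2.58, 2.58]. Speed limits (rad/s): [2.79, 2.79, 3.14, 3.14, 3.14, 3.14].

### API

Orientations are given as a rotation vector (axis times angle).
In Python, from station import arm gives the robot as it stands.
- The arm moves only by the shell command python3 -m crank 'ROWS' [OPENING] [FORCE]. ROWS is JSON, a list that holds one entry, the list of rows, each a list of 6 numbers: the shift along the tool's x, y, z in mm, then the turn, a rotation vector about the tool's x, y, z in rad. In form: [[[x, y, z, rx, ry, rz], ...]]. A call has exactly 5 rows; each row is the pose to reach, as a shift and turn from the pose measured when the call began, along the tool's axes at that moment; what a row does not reach only later rows make up. A row lasts 1/12 s, in which the tool goes at most 41.7 mm and 7.16 degrees, less where a joint would pass 70% of its speed; a pose out of reach is approached as far as the arm can. A call with a gripper value outside its range is refused whole. OPENING is the opening, from 0 (shut) to 1 (fully open), set as the call begins (- or left out, the last holds). The fingers move at their own pace and stop on an object; FORCE is the grip in N (left out, the last holds). Time passes only in rows, so rows that repeat a pose let the fingers close, or fill a call up. It gives the time, the measured TCP pose, the force and the opening at its end, in the units of the state.
- arm.get_state(): the state, without advancing time (a new reading comes with each control period).
- arm.read_camera(name): name is "scene" or "top" or "wrist"; returns the picture (400x640x3 uint8, red, green, blue); there is no depth.
- arm.camera_info(name): a dict with "mtx" (3x3 intrinsics, pixels), "k1" (the pictures are not rectified: a ray, as slopes to the right and down, at radius r is drawn at 1 + k1 r^2 times it, then the intrinsics apply), "rvec" (rotation vector, rad) and "tvec" (3), from world to camera coordinates, as OpenCV has them; the wrist camera has in their place "tool_from_camera" (4x4, takes a point from camera to tool coordinates, whose origin is the TCP and whose axes are the tool frame's). Camera axes: x right, y down, z forward; pixel columns grow to the right and rows downward; lengths in m; the calibration is good to about 2 mm. A picture is of the moment at which its call begins: read the wrist's pose just before it. camera_info takes no time and is no camera call.
- arm.close_job(): hands the job in, once; it reports no verdict.
The state is a dict: "t": time; "q": joint angles; "qd": joint speeds; "joint_torque": joint torques, N m; "position": TCP position; "tool_rot": TCP orientation; "ft_force": force on the tool from outside, world axes, zero at the start; "wrist_torque": the same for the moment, N m; "width": finger opening in m.
Only numpy, scipy, OpenCV 4.12 (cv2) and the standard library are available. Lean on these libraries where they do the work, as an engineer would, in place of code of your own. Each camera call takes 0.05 s, during which the arm holds its last target. There are 200 camera calls.

## Working session

There is one attempt and no reset: what is moved stays moved. The work goes in short steps, Python scripts to look and compute and a shell command to move; the robot and the scene stay as the last step left them, time stands still between calls to the robot, and variables do not carry over. Pictures are saved under pics/ and viewed, about 8 in all and at most 12, crops included, and the job is handed in when it is done.

```bash
mkdir -p pics
python3 - <<'E'
from station import arm
import cv2
s=arm.get_state();print(s)
for n in ("top","scene"):
    print(n,arm.camera_info(n))
    cv2.imwrite(f"pics/{n}0.png",arm.read_camera(n)[:,:,::-1])
print(arm.camera_info("wrist"))
E
```

```text
{'t': 0.0, 'q': array([-1.44822177e+00,  2.17750758e-01,  1.61494563e+00,  1.94848779e-05,
        1.31130249e+00, -1.12214340e-01]), 'qd': array([-2.78149758e-04, -1.48289315e-03,  2.76933804e-05, -1.18995390e-03,
       -1.29308018e-03, -9.76240829e-04]), 'joint_torque': array([ 6.75328301e-04, -3.96840799e+01, -3.03853154e+01, -8.81220217e-05,
        9.65061947e-03, -1.29851290e-07]), 'position': array([ 0.14532109, -0.60707202,  0.24896433]), 'tool_rot': array([-0.24728969,  2.09944225, -2.09436152]), 'ft_force': array([-0.3205215 ,  0.45635485,  0.21026884]), 'wrist_torque': array([ 0.01377454, -0.00485941, -0.0470896 ]), 'width': 0.08507033567126819}
top {'mtx': array([[435.9333648 ,   0.        , 321.91794448],
       [  0.        , 435.9333648 , 205.27676359],
       [  0.        ,   0.        ,   1.        ]]), 'k1': -0.06913648850923418, 'rvec': array([ 2.1824475 , -2.1427069 ,  0.13647573]), 'tvec': array([-0.00924907,  0.58285418,  1.12232329])}
scene {'mtx': array([[487.61949627,   0.        , 315.83552354],
       [  0.        , 487.61949627, 201.80948819],
       [  0.        ,   0.        ,   1.        ]]), 'k1': -0.10957323811386666, 'rvec': array([ 1.26701426,  2.11959019, -1.07437258]), 'tvec': array([ 0.29403518, -0.2626145 ,  1.97540436])}
{'mtx': array([[302.87927148,   0.        , 322.48357344],
       [  0.        , 302.87927148, 201.41018863],
       [  0.        ,   0.        ,   1.        ]]), 'k1': -0.026436283055479633, 'tool_from_camera': array([[ 3.26484332e-04,  9.63000606e-01,  2.69499029e-01,
        -6.91117079e-02],
       [ 7.37910242e-04, -2.69499202e-01,  9.63000330e-01,
        -1.24588157e-01],
       [ 9.99999674e-01, -1.15538425e-04, -7.98595277e-04,
        -2.03314234e-05],
       [ 0.00000000e+00,  0.00000000e+00,  0.00000000e+00,
         1.00000000e+00]])}
```

View pics/top0.png

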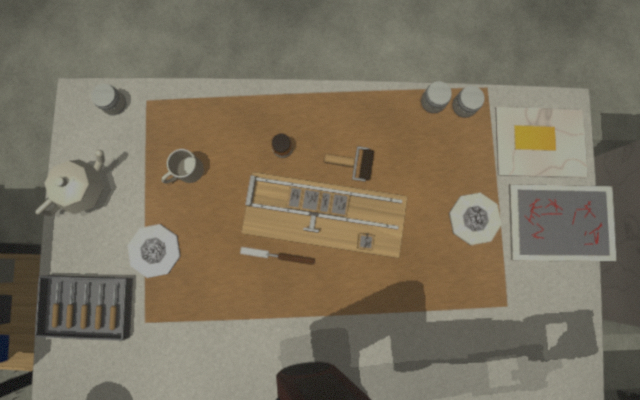

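View pics/scene0.png

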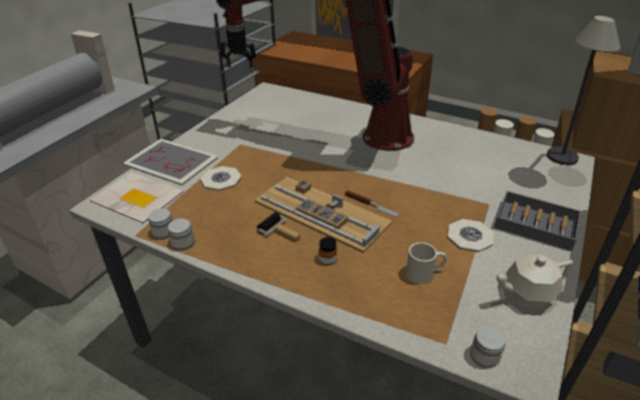

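Top picture: the jig spans (243..407, 175..257), the stop is at (251,190), the row runs from about (292,193) to (347,205), the tab is at (312,229) and the spare at (366,241). I'll enlarge this area.

Run:
```python
import cv2
a=cv2.imread("pics/top0.png")[168:264,235:415]
cv2.imwrite("pics/top_crop.png",cv2.resize(a,None,fx=4.4,fy=4.4,interpolation=cv2.INTER_CUBIC))
```

```text
(no output)
```

View pics/top_crop.png

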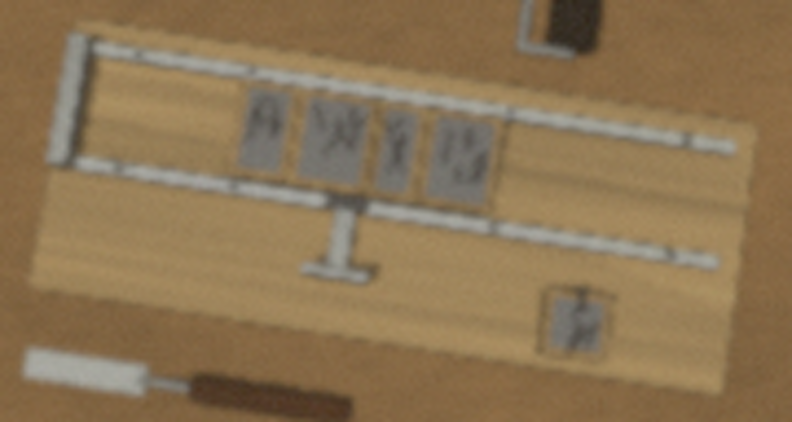

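The crop shows the board corners at (78,20), (755,122), (720,392) and (30,287). The stop is at left, the row's rear edge runs from about (504,122) to (491,210), the tab top from (302,268) to (372,279), and the spare is centred near (576,324). Next I fit the jig pose.

```bash
cat > h.py <<'E'
import numpy as np,cv2
from scipy.optimize import least_squares
from scipy.spatial.transform import Rotation as R
def cam(arm,n):
    c=arm.camera_info(n)
    if n=="wrist":
        s=arm.get_state();T=np.eye(4);T[:3,:3]=R.from_rotvec(s['tool_rot']).as_matrix();T[:3,3]=s['position']
        W=np.linalg.inv(T@c['tool_from_camera']);rv=cv2.Rodrigues(W[:3,:3])[0];tv=W[:3,3]
    else: rv,tv=c['rvec'],c['tvec']
    return c['mtx'],np.array([c['k1'],0,0,0.]),np.array(rv,float).ravel(),np.array(tv,float)
def proj(C,P): return cv2.projectPoints(np.array(P,float).reshape(-1,3),C[2],C[3],C[0],C[1])[0].reshape(-1,2)
def ray(C,px,z):
    u=cv2.undistortPoints(np.array(px,float).reshape(-1,1,2),C[0],C[1]).reshape(-1,2)
    M=cv2.Rodrigues(C[2])[0];o=-M.T@C[3];d=np.c_[u,np.ones(len(u))]@M
    return o+d*((z-o[2])/d[:,2])[:,None]
def j2w(p,P):
    P=np.array(P,float).reshape(-1,3)/1000;c,s=np.cos(p[2]),np.sin(p[2])
    return np.c_[p[0]+c*P[:,0]-s*P[:,1],p[1]+s*P[:,0]+c*P[:,1],P[:,2]]
def w2j(p,W):
    c,s=np.cos(p[2]),np.sin(p[2]);d=W-np.r_[p[0],p[1],0]
    return 1000*np.c_[c*d[:,0]+s*d[:,1],-s*d[:,0]+c*d[:,1],d[:,2]]
def fit(C,P,px,p0=(.55,0,0)):
    f=lambda p:(proj(C,j2w(p,P))-px).ravel()
    r=least_squares(f,p0,loss='soft_l1');return r.x,f(r.x).reshape(-1,2)
E
python3 - <<'E'
from station import arm
from h import *
C=cam(arm,"top")
cv=lambda p:(np.array(p,float)+.5)/4.4-.5+[235,168]
P=[[55,215,12],[55,-215,12],[-115,-215,12],[-115,215,12],[35.75,-200,24],[-35.75,-200,24],[40,212,40],[40,200,40],[-40,200,40],[-40,212,40]]
px=cv([[78,20],[755,122],[720,392],[30,287],[736,148],[718,261],[70,33],[90,37],[70,165],[48,162]])
p,r=fit(C,P,px);print(p,r.round(1).tolist())
np.save("jig.npy",p)
def J(q,z):print(w2j(p,ray(C,cv(q),z)).round(1).tolist())
print('rear top');J([[504,122],[491,210]],.035)
print('front');J([[247,88],[236,168]],.035)
print('tab');J([[302,268],[372,279],[338,272]],.0495)
print('spare');J([[545,285],[615,293],[605,362],[537,352]],.035)
print('knife');J([[25,360],[150,378],[350,405]],.005)
print('brayer');J([[520,50],[575,55]],.03)
E
```

```text
[ 0.59168618 -0.01097534 -0.13463664] [[-0.5, -0.6], [1.3, 0.0], [1.0, 0.7], [-0.4, 0.1], [0.1, -0.4], [0.7, 0.1], [-0.1, -0.0], [-0.3, -0.2], [-0.9, 0.1], [-0.3, 0.1]]
rear top
[[27.1, -56.5, 35.0], [-27.1, -56.5, 35.0]]
front
[[23.8, 100.5, 35.0], [-25.4, 99.2, 35.0]]
tab
[[-79.8, 49.8, 49.5], [-79.9, 7.8, 49.5], [-78.9, 28.3, 49.5]]
spare
[[-66.8, -95.1, 35.0], [-65.2, -137.4, 35.0], [-106.9, -137.2, 35.0], [-107.2, -96.1, 35.0]]
knife
[[-158.9, 210.7, 5.0], [-157.9, 133.1, 5.0], [-155.4, 9.7, 5.0]]
brayer
[[73.3, -60.0, 30.0], [75.4, -93.7, 30.0]]
```

```bash
cat > g.py <<'E'
# usage: g.py x y z (jig mm, TCP target): remaining shift in tool axes (mm) and turn, tool z along +-jig x, y down
import sys
from h import *
from station import arm
s=arm.get_state();p=np.load("jig.npy");M=R.from_rotvec(s['tool_rot']).as_matrix()
print('t',round(s['t'],2),'jig',w2j(p,s['position'][None]).round(1)[0],'f',s['ft_force'].round(1),'w',round(s['width']*1000,1))
if len(sys.argv)>3:
    W=j2w(p,[float(a) for a in sys.argv[1:4]])[0]
    print('shift',(M.T@(W-s['position'])*1000).round(1))
    jx=np.array([np.cos(p[2]),np.sin(p[2]),0]);y=np.array([0,0,-1.])
    for sg in (1,-1):
        z=sg*jx;x=np.cross(y,z);D=np.c_[x,y,z]
        print('turn',R.from_matrix(M.T@D).as_rotvec().round(3),'tool x in jig y',sg)
print('axes x',M[:,0].round(2),'y',M[:,1].round(2),'z',M[:,2].round(2),'q1,6',s['q'][[0,5]].round(2))
E
python3 g.py 0 -88 150
```

```text
t 0.1 jig [-362.3 -650.7  249.1] f [0.4 0.6 0.6] w 85.2
shift [-541.   100.  -393.7]
turn [ 0.002 -1.201 -0.002] tool x in jig y 1
turn [0.002 1.94  0.002] tool x in jig y -1
axes x [-0.97 -0.23 -0.  ] y [-0.  0. -1.] z [ 0.23 -0.97 -0.  ] q1,6 [-1.45 -0.11]
```

```bash
python3 -m crank '[[[-150,28,-109,0,-0.35,0],[-190,35,-138,0,-0.5,0],[-230,43,-167,0,-0.6,0],[-270,50,-196,0,-0.7,0],[-310,57,-225,0,-0.8,0]]]' 0 60; python3 g.py 0 -88 150
```

```text
t: 0.52
position: [0.2796, -0.4492, 0.2181]
tool_rot: [-0.787, 1.71, -1.704]
ft_force: [0.4, 0.2, 0.9]
width: 0.0256
t 0.52 jig [-250.4 -476.1  218.1] f [0.4 0.2 0.9] w 25.6
shift [-461.7   69.     1. ]
turn [ 0.002 -0.571 -0.003] tool x in jig y 1
turn [3.000e-03 2.571e+00 2.000e-03] tool x in jig y -1
axes x [-0.65 -0.76 -0.  ] y [-0.  0. -1.] z [ 0.76 -0.65 -0.  ] q1,6 [-1.15 -0.44]
```

```bash
python3 -m crank '[[[-40,6,0,0,-0.12,0],[-80,12,0,0,-0.24,0],[-120,18,0,0,-0.36,0],[-160,24,0,0,-0.48,0],[-200,30,0,0,-0.571,0]]]'; python3 g.py 0 -88 150
```

```text
t: 0.93
position: [0.41, -0.2949, 0.1879]
tool_rot: [-1.144, 1.306, -1.301]
ft_force: [-0.1, -1.8, 0.8]
width: 0.0002
t 0.93 jig [-141.9 -305.7  187.9] f [-0.1 -1.8  0.8] w 0.2
shift [-216.9   38.4  143.1]
turn [ 0.001  0.005 -0.003] tool x in jig y 1
turn [-5.000e-03 -3.136e+00 -2.000e-03] tool x in jig y -1
axes x [-0.13 -0.99 -0.  ] y [-0.  0. -1.] z [ 0.99 -0.13 -0.  ] q1,6 [-0.76 -0.64]
```

```bash
python3 -m crank '[[[-34,5,-20,0,0,0],[-68,10,-45,0,0,0],[-102,15,-70,0,0,0],[-135,20,-95,0,0,0],[-165,25,-115,0,0,0]]]'; python3 g.py 0 -88 150
```

```text
t: 1.35
position: [0.3153, -0.1142, 0.1623]
tool_rot: [-1.144, 1.308, -1.299]
ft_force: [1.5, 0.3, -0.1]
width: -0.0003
t 1.35 jig [-260.1 -139.4  162.3] f [ 1.5  0.3 -0.1] w -0.3
shift [-50.1  11.6 260.4]
turn [ 0.003  0.005 -0.004] tool x in jig y 1
turn [-0.007 -3.137 -0.005] tool x in jig y -1
axes x [-0.13 -0.99 -0.  ] y [-0.  0. -1.] z [ 0.99 -0.13 -0.  ] q1,6 [-0.56 -0.43]
```

I sent the second move before reading the first, with z in the wrong direction. It was free air, so nothing was touched; from here I move one step at a time.

```bash
python3 -m crank '[[[-8,2,40,0,0,0],[-16,4,80,0,0,0],[-24,6,120,0,0,0],[-32,8,160,0,0,0],[-40,10,200,0,0,0]]]'; python3 g.py 0 -88 150
```

```text
t: 1.77
position: [0.52, -0.0996, 0.1515]
tool_rot: [-1.144, 1.308, -1.299]
ft_force: [0.2, -1.5, 1.2]
width: -0.0003
t 1.77 jig [-59.1 -97.4 151.5] f [ 0.2 -1.5  1.2] w -0.3
shift [-9.1  1.4 59.2]
turn [ 0.003  0.006 -0.004] tool x in jig y 1
turn [-0.006 -3.136 -0.005] tool x in jig y -1
axes x [-0.13 -0.99 -0.  ] y [-0.  0. -1.] z [ 0.99 -0.13 -0.  ] q1,6 [-0.32 -0.2 ]
```

```bash
python3 -m crank '[[[-5,1,30,0,0,0],[-9,1,59,0,0.006,0],[-9,1,59,0,0.006,0],[-9,1,59,0,0.006,0],[-9,1,59,0,0.006,0]]]'; python3 g.py 0 -88 150
python3 - <<'E'
from station import arm
from h import *
C=cam(arm,"wrist");np.savez("w1.npz",C0=C[0],C1=C[1],C2=C[2],C3=C[3])
im=arm.read_camera("wrist");cv2.imwrite("pics/w1.png",im[:,:,::-1])
p=np.load("jig.npy");b=im[:,:,::-1].copy()
P=[[31.75,-200,24],[31.75,200,24],[-31.75,-200,24],[-31.75,200,24],[30,-57,35],[-30,-57,35],[30,103,35],[-30,103,35],[40,200,40],[-40,200,40]]
q=proj(C,j2w(p,P)).round().astype(int);print(q.tolist())
for i in range(0,10,2): cv2.line(b,tuple(map(int,q[i])),tuple(map(int,q[i+1])),(0,0,255),1)
cv2.imwrite("pics/w1o.png",b)
E
```

```text
t: 2.18
position: [0.5785, -0.098, 0.1494]
tool_rot: [-1.143, 1.314, -1.302]
ft_force: [0.2, -0.0, -0.4]
width: 0.0001
t 2.18 jig [ -1.4 -88.  149.4] f [ 0.2 -0.  -0.4] w 0.1
shift [ 0.  -0.6  1.4]
turn [ 0.006 -0.    -0.004] tool x in jig y 1
turn [0.007 3.141 0.009] tool x in jig y -1
axes x [-0.13 -0.99 -0.  ] y [-0.01  0.01 -1.  ] z [ 0.99 -0.13 -0.01] q1,6 [-0.29 -0.16]
[[357, 314], [374, -231], [291, 313], [275, -230], [362, 167], [286, 167], [369, -70], [280, -70], [391, -258], [257, -257]]
```

View pics/w1o.png

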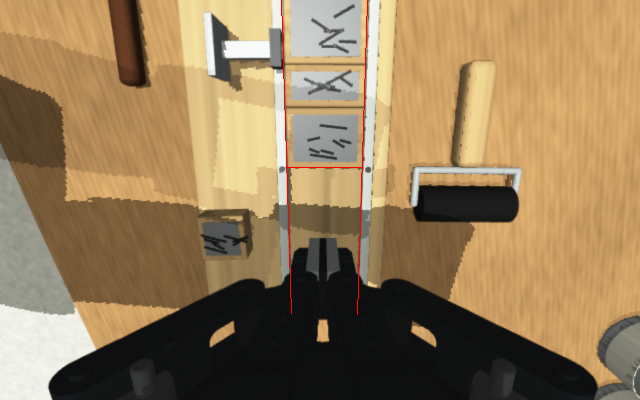

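The overlay matches: the predicted rails (283/366 px) and rear edge (row 167) lie on the picture, and the fingertips (323,250) sit centred in the channel behind the row. I descend now.

```bash
python3 -m crank '[[[0,35,1,0.006,0,-0.004],[0,70,1,0.006,0,-0.004],[0,95,1,0.006,0,-0.004],[0,109,1,0.006,0,-0.004],[0,109,1,0.006,0,-0.004]]]'; python3 g.py 0 -88 39.5
```

```text
t: 2.65
position: [0.5742, -0.0967, 0.0369]
tool_rot: [-1.146, 1.315, -1.303]
ft_force: [-0.5, 0.2, -0.7]
width: -0.0003
t 2.65 jig [ -5.8 -87.3  36.9] f [-0.5  0.2 -0.7] w -0.3
shift [ 0.7 -2.7  5.8]
turn [ 0.008 -0.001 -0.002] tool x in jig y 1
turn [2.00e-03 3.14e+00 1.20e-02] tool x in jig y -1
axes x [-0.14 -0.99 -0.  ] y [-0.01  0.   -1.  ] z [ 0.99 -0.14 -0.01] q1,6 [-0.29 -0.15]
```

```bash
python3 -m crank '[[[0,-2,3,0.006,0,0],[-2,-3,6,0.008,0,0],[-6,-3,6,0.008,0,0],[-10,-3,6,0.008,0,0],[-14,-3,6,0.008,0,0]]]'; python3 g.py 0 29 39.5
```

```text
t: 3.07
position: [0.5835, -0.0835, 0.0416]
tool_rot: [-1.139, 1.306, -1.309]
ft_force: [-0.8, -0.6, 0.5]
width: 0.0001
t 3.07 jig [  1.6 -73.   41.6] f [-0.8 -0.6  0.5] w 0.1
shift [-102.     2.2   -1.7]
turn [-0.003 -0.001 -0.001] tool x in jig y 1
turn [ 2.000e-03  3.141e+00 -5.000e-03] tool x in jig y -1
axes x [-0.14 -0.99 -0.  ] y [ 0.  0. -1.] z [ 0.99 -0.14  0.  ] q1,6 [-0.26 -0.13]
```

```bash
python3 -m crank '[[[-2,2,-1,0,0,0],[-4,2,-1,0,0,0],[-7,2,-1,0,0,0],[-10,2,-1,0,0,0],[-14,2,-1,0,0,0]]]'; python3 g.py 0 29 39.5
```

```text
t: 3.48
position: [0.5848, -0.0699, 0.04]
tool_rot: [-1.139, 1.305, -1.31]
ft_force: [-0.8, -2.0, 1.1]
width: 0.0002
t 3.48 jig [  1.1 -59.3  40. ] f [-0.8 -2.   1.1] w 0.2
shift [-88.3   0.5  -1.2]
turn [-0.004 -0.001 -0.   ] tool x in jig y 1
turn [ 1.00e-03  3.14e+00 -7.00e-03] tool x in jig y -1
axes x [-0.14 -0.99 -0.  ] y [ 0. -0. -1.] z [ 0.99 -0.14  0.  ] q1,6 [-0.24 -0.1 ]
```

```bash
python3 -m crank '[[[-4,0,-1,0,0,0],[-8,0,-1,0,0,0],[-12,0,-1,0,0,0],[-16,0,-1,0,0,0],[-20,0,-1,0,0,0]]]'; python3 g.py 0 29 39.5
```

```text
t: 3.9
position: [0.5865, -0.0495, 0.0399]
tool_rot: [-1.139, 1.306, -1.31]
ft_force: [-0.4, -1.0, 1.3]
width: -0.0002
t 3.9 jig [ -0.  -38.9  39.9] f [-0.4 -1.   1.3] w -0.2
shift [-67.9   0.4  -0.1]
turn [-0.004 -0.001 -0.   ] tool x in jig y 1
turn [ 1.000e-03  3.141e+00 -6.000e-03] tool x in jig y -1
axes x [-0.14 -0.99 -0.  ] y [ 0. -0. -1.] z [ 0.99 -0.14  0.  ] q1,6 [-0.2  -0.07]
```

```bash
python3 -m crank '[[[-4,0,0,0,0,0],[-8,0,0,0,0,0],[-12,0,0,0,0,0],[-16,0,0,0,0,0],[-20,0,0,0,0,0]]]'; python3 -m crank '[[[-4,0,0,0,0,0],[-8,0,0,0,0,0],[-12,0,0,0,0,0],[-16,0,0,0,0,0],[-20,0,0,0,0,0]]]'; python3 g.py 0 29 39.5
python3 - <<'E'
from station import arm
from h import *
C=cam(arm,"wrist");np.savez("w2.npz",C0=C[0],C1=C[1],C2=C[2],C3=C[3])
cv2.imwrite("pics/w2.png",arm.read_camera("wrist")[:,:,::-1])
E
```

```text
t: 4.32
position: [0.5892, -0.0293, 0.0399]
tool_rot: [-1.139, 1.305, -1.31]
ft_force: [-0.0, -2.5, 0.3]
width: 0.0003
t: 4.73
position: [0.592, -0.0091, 0.0399]
tool_rot: [-1.139, 1.306, -1.31]
ft_force: [-0.4, -2.3, 1.4]
width: 0.0001
t 4.73 jig [ 0.   1.9 39.9] f [-0.4 -2.3  1.4] w 0.1
shift [-27.1   0.4  -0. ]
turn [-0.004 -0.001 -0.   ] tool x in jig y 1
turn [ 1.000e-03  3.141e+00 -6.000e-03] tool x in jig y -1
axes x [-0.14 -0.99 -0.  ] y [ 0. -0. -1.] z [ 0.99 -0.14  0.  ] q1,6 [-0.13  0.  ]
```

View pics/w2.png

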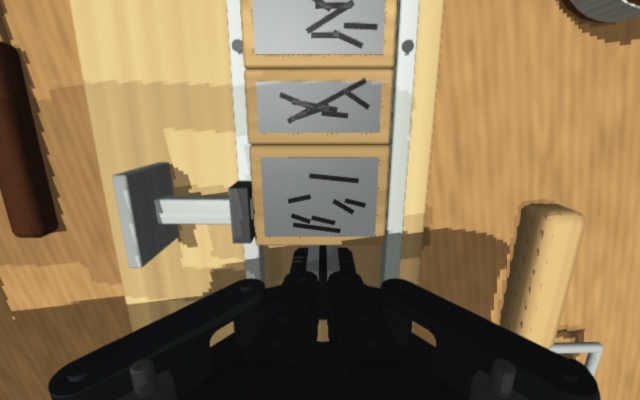

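The picture shows the blocks still touching and straight, with the fingertips centred on the rear face at (323,250); the tab at (145,215) is well clear. About 27 mm remain.

```bash
python3 -m crank '[[[-4,0,0,0,0,0],[-8,0,0,0,0,0],[-12,0,0,0,0,0],[-16,0,0,0,0,0],[-20,0,0,0,0,0]]]'; python3 -m crank '[[[-1,0,0,0,0,0],[-2,0,0,0,0,0],[-3,0,0,0,0,0],[-4,0,0,0,0,0],[-5,0,0,0,0,0]]]'; python3 g.py 0 29 39.5
```

```text
t: 5.2
position: [0.5947, 0.012, 0.0399]
tool_rot: [-1.139, 1.306, -1.309]
ft_force: [-0.5, -1.7, 0.9]
width: 0.0001
t: 5.62
position: [0.5953, 0.0169, 0.0398]
tool_rot: [-1.139, 1.306, -1.309]
ft_force: [-0.2, -1.3, 1.2]
width: 0.0002
t 5.62 jig [-0.1 28.1 39.8] f [-0.2 -1.3  1.2] w 0.2
shift [-0.9  0.3  0.1]
turn [-0.004 -0.001 -0.001] tool x in jig y 1
turn [ 2.000e-03  3.141e+00 -6.000e-03] tool x in jig y -1
axes x [-0.14 -0.99 -0.  ] y [ 0.  0. -1.] z [ 0.99 -0.14  0.  ] q1,6 [-0.09  0.04]
```

```bash
python3 -m crank '[[[-0.6,0,0,0,0,0],[-1.2,0,0,0,0,0],[-1.8,0,0,0,0,0],[-2.4,0,0,0,0,0],[-2.5,0,0,0,0,0]]]'; python3 g.py 0 29 39.5
```

```text
t: 6.03
position: [0.5954, 0.017, 0.0399]
tool_rot: [-1.143, 1.304, -1.311]
ft_force: [-2.4, -9.1, 2.0]
width: 0.0003
t 6.03 jig [-0.1 28.2 39.9] f [-2.4 -9.1  2. ] w 0.3
shift [-0.8  0.4  0.1]
turn [-0.003  0.     0.003] tool x in jig y 1
turn [ 0.005 -3.141  0.005] tool x in jig y -1
axes x [-0.13 -0.99  0.  ] y [ 0. -0. -1.] z [ 0.99 -0.13  0.  ] q1,6 [-0.09  0.05]
```

The force rose to 9 N with no advance, so the row is at the stop. One more gentle press will close any gaps, then I back off.

```bash
python3 -m crank '[[[-2,0,0,0,0,0],[-4,0,0,0,0,0],[-4,0,0,0,0,0],[-4,0,0,0,0,0],[-4,0,0,0,0,0]]]'; python3 -m crank '[[[3,0,0,0,0,0],[6,0,0,0,0,0],[10,0,0,0,0,0],[15,0,0,0,0,0],[20,0,0,0,0,0]]]'; python3 g.py -120 25 115
```

```text
t: 6.45
position: [0.5954, 0.0171, 0.04]
tool_rot: [-1.149, 1.301, -1.315]
ft_force: [-2.0, -13.2, 3.0]
width: -0.0
t: 6.87
position: [0.5926, -0.0025, 0.04]
tool_rot: [-1.149, 1.301, -1.314]
ft_force: [0.5, -0.0, -0.8]
width: 0.0001
t 6.87 jig [-0.2  8.5 40. ] f [ 0.5 -0.  -0.8] w 0.1
shift [ -16.   -75.4 -119.6]
turn [-0.002  0.002  0.009] tool x in jig y 1
turn [ 1.40e-02 -3.14e+00  3.00e-03] tool x in jig y -1
axes x [-0.13 -0.99  0.01] y [ 0.   -0.01 -1.  ] z [ 0.99 -0.13  0.  ] q1,6 [-0.12  0.02]
```

```bash
python3 -m crank '[[[0,-30,0,0,0,0.009],[0,-60,0,0,0,0.009],[-5,-75,-30,0,0,0.009],[-10,-75,-65,0,0,0.009],[-15,-75,-100,0,0,0.009]]]'; python3 -m crank '[[[0,0,-15,0,0,0],[0,0,-20,0,0,0],[0,0,-20,0,0,0],[0,0,-20,0,0,0],[0,0,-20,0,0,0]]]'; python3 g.py -118 29.5 44;  python3 - <<'E'
from station import arm
from h import *
C=cam(arm,"wrist")
im=arm.read_camera("wrist")[:,:,::-1];cv2.imwrite("pics/w3.png",im)
p=np.load("jig.npy");b=im.copy()
P=[[-82,49.5,49.5],[-82,9.5,49.5],[30,40,35],[-30,40,35],[40,200,40],[-40,200,40],[30,164,35],[-30,164,35],[30,116,35],[-30,116,35],[30,86,35],[-30,86,35]]
q=proj(C,j2w(p,P)).round().astype(int);print(q.tolist())
for i in range(0,12,2): cv2.line(b,tuple(map(int,q[i])),tuple(map(int,q[i+1])),(0,0,255),1)
cv2.imwrite("pics/w3o.png",b)
E
```

```text
t: 7.28
position: [0.4964, 0.0263, 0.1167]
tool_rot: [-1.138, 1.302, -1.31]
ft_force: [-0.6, -0.9, -0.1]
width: 0.0002
t: 7.7
position: [0.4783, 0.0286, 0.1172]
tool_rot: [-1.136, 1.3, -1.311]
ft_force: [-0.0, -0.6, 0.9]
width: 0.0
t 7.7 jig [-117.6   24.   117.2] f [-0.  -0.6  0.9] w 0.0
shift [-5.5 73.1 -1. ]
turn [-0.009  0.001 -0.001] tool x in jig y 1
turn [-1.000e-03 -3.141e+00  1.400e-02] tool x in jig y -1
axes x [-0.13 -0.99 -0.  ] y [ 0.01 -0.   -1.  ] z [ 0.99 -0.13  0.01] q1,6 [-0.09  0.05]
[[375, 186], [372, 243], [526, 194], [444, 194], [593, -72], [457, -78], [560, -1], [464, -3], [546, 81], [456, 80], [538, 128], [451, 128]]
```

View pics/w3o.png

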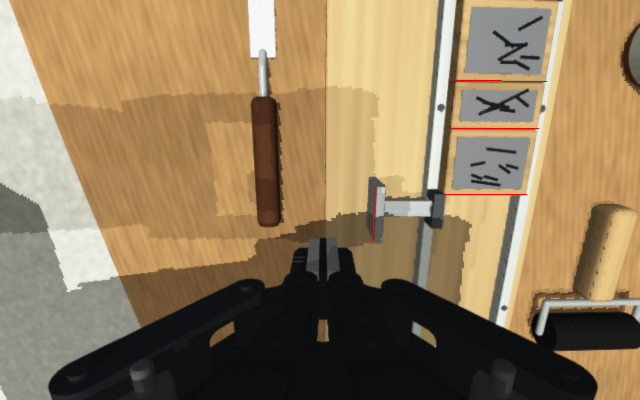

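The row is home: the rear edge (row 194) and the seams (rows 128 and 81) fall on the lines predicted for a home row without gaps. The tab top is at (374,210), clear of the fingertips, and the knife handle is at (267,160). I descend outside the tab.

```bash
python3 -m crank '[[[-3,25,0,-0.009,0,0],[-5,45,0,-0.009,0,0],[-5,60,0,-0.009,0,0],[-5,73,0,-0.009,0,0],[-5,73,0,-0.009,0,0]]]'; python3 g.py -67.5 29.5 44
```

```text
t: 8.17
position: [0.4781, 0.0334, 0.0412]
tool_rot: [-1.147, 1.312, -1.304]
ft_force: [-0.5, -0.4, -0.3]
width: 0.0002
t 8.17 jig [-118.5   28.7   41.2] f [-0.5 -0.4 -0.3] w 0.2
shift [-0.7 -3.1 51. ]
turn [ 0.006  0.001 -0.   ] tool x in jig y 1
turn [-1.000e-03 -3.141e+00 -9.000e-03] tool x in jig y -1
axes x [-0.13 -0.99 -0.  ] y [-0.01  0.   -1.  ] z [ 0.99 -0.13 -0.01] q1,6 [-0.08  0.06]
```

```bash
python3 -m crank '[[[-1,-1,4,0.004,0,0],[-1,-2,8,0.004,0,0],[-1,-2,12,0.004,0,0],[-1,-2,16,0.004,0,0],[-1,-2,20,0.004,0,0]]]'; python3 g.py -67.5 29.5 44;python3 -m crank '[[[0,0,3,0,0,0],[0,0,6,0,0,0],[0,0,9,0,0,0],[0,0,12,0,0,0],[0,0,15,0,0,0]]]'; python3 g.py -67.5 29.5 44
```

```text
t: 8.58
position: [0.4996, 0.0315, 0.0441]
tool_rot: [-1.142, 1.307, -1.307]
ft_force: [-0.3, -0.6, 0.4]
width: 0.0001
t 8.58 jig [-96.9  29.8  44.1] f [-0.3 -0.6  0.4] w 0.1
shift [ 0.3  0.1 29.4]
turn [-0.     0.001 -0.001] tool x in jig y 1
turn [-1.000e-03 -3.141e+00  0.000e+00] tool x in jig y -1
axes x [-0.13 -0.99 -0.  ] y [ 0.  0. -1.] z [ 0.99 -0.13  0.  ] q1,6 [-0.08  0.06]
t: 9.0
position: [0.5146, 0.0295, 0.0442]
tool_rot: [-1.143, 1.307, -1.307]
ft_force: [-1.4, 0.7, 1.6]
width: -0.0
t 9.0 jig [-81.8  29.8  44.2] f [-1.4  0.7  1.6] w -0.0
shift [ 0.3  0.2 14.3]
turn [ 0.     0.001 -0.   ] tool x in jig y 1
turn [-1.000e-03 -3.141e+00 -0.000e+00] tool x in jig y -1
axes x [-0.13 -0.99 -0.  ] y [-0.  0. -1.] z [ 0.99 -0.13 -0.  ] q1,6 [-0.08  0.05]
```

```bash
python3 -m crank '[[[0,0,2,0,0,0],[0,0,4,0,0,0],[0,0,6,0,0,0],[0,0,8,0,0,0],[0,0,10,0,0,0]]]'; python3 -m crank '[[[0,0,1,0,0,0],[0,0,2,0,0,0],[0,0,3,0,0,0],[0,0,4,0,0,0],[0,0,5,0,0,0]]]'; python3 g.py -67.5 29.5 44
```

```text
t: 9.42
position: [0.5247, 0.0281, 0.0442]
tool_rot: [-1.143, 1.308, -1.307]
ft_force: [-1.5, -0.6, 1.3]
width: 0.0002
t: 9.83
position: [0.5296, 0.0274, 0.0442]
tool_rot: [-1.143, 1.308, -1.307]
ft_force: [-3.5, 0.6, 2.4]
width: 0.0002
t 9.83 jig [-66.7  29.7  44.2] f [-3.5  0.6  2.4] w 0.2
shift [ 0.2  0.2 -0.8]
turn [ 0.     0.001 -0.   ] tool x in jig y 1
turn [-1.000e-03 -3.141e+00 -1.000e-03] tool x in jig y -1
axes x [-0.13 -0.99 -0.  ] y [-0.  0. -1.] z [ 0.99 -0.13 -0.  ] q1,6 [-0.08  0.05]
```

```bash
python3 -m crank '[[[0,0,1,0,0,0],[0,0,2,0,0,0],[0,0,2.5,0,0,0],[0,0,3,0,0,0],[0,0,3,0,0,0]]]'; python3 g.py -67.5 29.5 44
```

```text
t: 10.25
position: [0.5297, 0.0274, 0.0437]
tool_rot: [-1.148, 1.313, -1.303]
ft_force: [-9.7, 0.8, 7.4]
width: 0.0002
t 10.25 jig [-66.6  29.7  43.7] f [-9.7  0.8  7.4] w 0.2
shift [ 0.2 -0.2 -0.9]
turn [ 0.008  0.001 -0.   ] tool x in jig y 1
turn [-0.    -3.141 -0.012] tool x in jig y -1
axes x [-0.13 -0.99 -0.  ] y [-0.01  0.   -1.  ] z [ 0.99 -0.13 -0.01] q1,6 [-0.08  0.05]
```

At about 10 N it no longer advances, which fits the hard limit. One more press to be sure, then I back off, rise and look.

```bash
python3 -m crank '[[[0,0,2,0,0,0],[0,0,4,0,0,0],[0,0,5,0,0,0],[0,0,5,0,0,0],[0,0,5,0,0,0]]]'; python3 g.py; python3 -m crank '[[[0,0,-3,0,0,0],[0,0,-8,0,0,0],[0,0,-16,0,0,0],[0,0,-24,0,0,0],[0,0,-32,0,0,0]]]'; python3 g.py -115 20 150
```

```text
t: 10.67
position: [0.5297, 0.0275, 0.0429]
tool_rot: [-1.157, 1.322, -1.297]
ft_force: [-11.6, 1.1, 10.7]
width: -0.0001
t 10.67 jig [-66.6  29.8  42.9] f [-11.6   1.1  10.7] w -0.1
axes x [-0.13 -0.99  0.  ] y [-0.02  0.   -1.  ] z [ 0.99 -0.13 -0.02] q1,6 [-0.08  0.05]
t: 11.08
position: [0.4976, 0.0319, 0.0436]
tool_rot: [-1.156, 1.322, -1.297]
ft_force: [0.4, -0.7, 0.1]
width: 0.0002
t 11.08 jig [-99.   29.8  43.6] f [ 0.4 -0.7  0.1] w 0.2
shift [   9.8 -106.1  -18. ]
turn [0.019 0.001 0.   ] tool x in jig y 1
turn [ 0.   -3.14 -0.03] tool x in jig y -1
axes x [-0.13 -0.99  0.  ] y [-0.02  0.   -1.  ] z [ 0.99 -0.13 -0.02] q1,6 [-0.08  0.06]
```

```bash
python3 -m crank '[[[0,-25,-3,0.01,0,0],[0,-60,-3,0.019,0,0],[20,-95,10,0.019,0,0],[50,-106,40,0.019,0,0],[80,-106,75,0.019,0,0]]]'; python3 -m crank '[[[0,0,0,0,0,0],[0,0,0,0,0,0],[0,0,0,0,0,0],[0,0,0,0,0,0],[0,0,0,0,0,0]]]'; python3 g.py;  python3 - <<'E'
from station import arm
from h import *
p=np.load("jig.npy")
P=[[-53,49.5,49.5],[-53,9.5,49.5],[30,40,35],[-30,40,35],[-4.75,23.5,33.5],[-4.75,35.5,33.5],[30,164,35],[-30,164,35],[30,116,35],[-30,116,35],[30,86,35],[-30,86,35]]
C=cam(arm,"wrist")
b=arm.read_camera("wrist")[:,:,::-1].copy()
q=proj(C,j2w(p,P)).round().astype(int);print(q.tolist())
for i in (0,4): cv2.line(b,tuple(map(int,q[i])),tuple(map(int,q[i+1])),(0,0,255),1)
cv2.imwrite("pics/w4.png",b)
t=arm.read_camera("top")[:,:,::-1]
cv2.imwrite("pics/top4.png",t)
E
```

```text
t: 11.5
position: [0.5612, -0.0531, 0.1532]
tool_rot: [-1.139, 1.298, -1.311]
ft_force: [1.5, 0.1, 0.5]
width: -0.0003
t: 11.92
position: [0.5596, -0.0519, 0.1522]
tool_rot: [-1.14, 1.299, -1.308]
ft_force: [0.0, -0.1, -0.4]
width: 0.0003
t 11.92 jig [-26.3 -44.8 152.2] f [ 0.  -0.1 -0.4] w 0.3
axes x [-0.13 -0.99  0.  ] y [ 0.01 -0.   -1.  ] z [ 0.99 -0.13  0.01] q1,6 [-0.22 -0.09]
[[283, 79], [285, 137], [395, 95], [316, 95], [349, 117], [349, 101], [406, -99], [316, -101], [402, -18], [316, -19], [399, 29], [316, 28]]
```

View pics/w4.png

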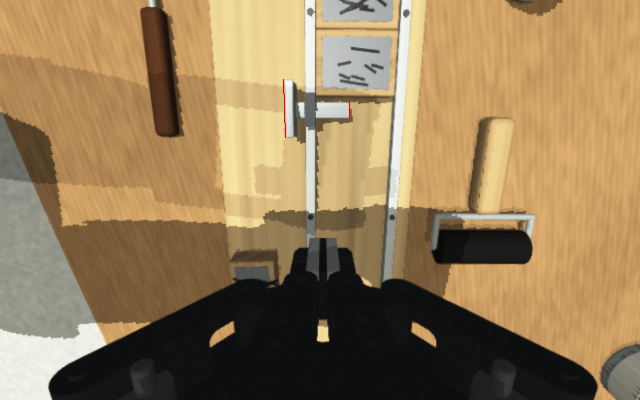

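The bolt is fully in: its tip (349,109) and the tab (284,108) fall on the lines predicted for 30 mm, just behind the row. I'll withdraw and do a last check from above.

```bash
python3 -m crank '[[[30,-15,0,0,0,0],[60,-30,0,0,0,0],[95,-45,0,0,0,0],[130,-60,0,0,0,0],[165,-70,0,0,0,0]]]'; python3 -m crank '[[[25,0,0,0,0,0],[50,0,0,0,0,0],[65,0,0,0,0,0],[75,0,0,0,0,0],[75,0,0,0,0,0]]]'; python3 g.py;  python3 - <<'E'
from station import arm
from h import *
t=arm.read_camera("top")[:,:,::-1]; a=cv2.imread("pics/top0.png")
f=lambda i:cv2.resize(i[120:270,150:415],None,fx=3,fy=2,interpolation=cv2.INTER_CUBIC) if 0 else cv2.resize(i[125:272,125:415],None,fx=2,fy=2,interpolation=cv2.INTER_CUBIC)
cv2.imwrite("pics/top5.png",np.vstack([f(a),f(t)]))
E
```

```text
t: 12.43
position: [0.5382, -0.2163, 0.2243]
tool_rot: [-1.14, 1.295, -1.309]
ft_force: [0.1, 0.0, -0.4]
width: -0.0001
t: 12.85
position: [0.5282, -0.2916, 0.2239]
tool_rot: [-1.14, 1.297, -1.31]
ft_force: [0.2, 1.2, 0.3]
width: -0.0002
t 12.85 jig [ -25.3 -286.6  223.9] f [0.2 1.2 0.3] w -0.2
axes x [-0.13 -0.99  0.  ] y [ 0.01 -0.   -1.  ] z [ 0.99 -0.13  0.01] q1,6 [-0.62 -0.49]
```

View pics/top5.png

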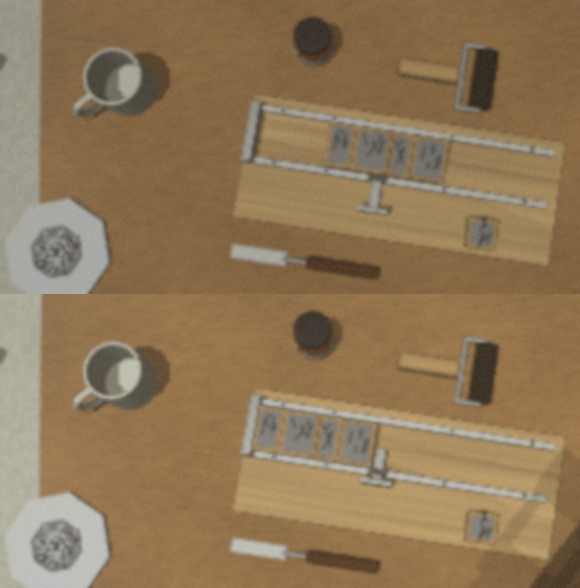

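The lower picture shows the row against the stop at (250,425), the bolt in behind it at (378,463), and everything else where it was. I hand the job in.

```bash
python3 -c "
from station import arm
print(arm.close_job())"
```

```text
the job is handed in; nothing more can be done
None
```

The row is home against the end stop and the bolt is fully in behind it. I handed the job in at about 13 s of the 42 s allowed.

- **Row:** I pushed all four blocks as one train from the rear block with the shut fingers. At the stop the force rose to 13 N with no further advance. The wrist picture then showed the rear edge and the seams where they belong for a home row without gaps, to within about 2 mm.
- **Bolt:** I then pushed the tab in until it stopped moving, at about 12 N along the bolt and 11 N upward on the fingers. The picture matched the bolt at 30 mm, with its tip and tab on the predicted lines.
- **Surroundings:** The last top picture showed the bystanders in view (spare block, knife, brayer, ink jar, mug and left plate) where they started. The right-hand plate was outside that crop; the tool was never lower than about 0.15 m near it. The arm finished well clear, with no load on the wrist beyond about 1 N of sensor noise.

I sent one free-air move in the wrong direction early on; it touched nothing and was corrected. No check failed or disagreed.

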